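Crack the lid of the rod-drying box

TASK

Take the welded steel T-piece off the lid of the rod-drying box and set it down upright, not dropped, on the free floor of the shallow tray. Then grip the bar handle on top of the lid, break the lid free of its sticky seal and hold it just ajar, about 30 mm at its front edge, without throwing it open; finish while still holding it there. Leave everything else where it is.

Things in the scene. Friction and masses are not known exactly. Their poses are not given: they have to be found in the camera images.
- tee_center (a point): welded T-piece of bare steel, about 0.5 kg, at first on the box's lid with its web up: foot plate 80 (its x) x 60 (its y) x 8 thick, with an upright web 80 long (along its x), 8 thick, centred on the foot, its top 56 above the underside. This point is its centre, 28 above the underside, in the middle of the web; z is up.
- box: rod-drying box of grey sheet steel, bolted down: 200 (its x) x 240 (its y), rim 110 high; origin at the centre of its underside, x towards the hinge side, z up. The lid, 10 thick, lies on it (lid top 120 above the bench) and is hinged along the far (+x) upper edge.
- lid_front (a point): middle of the lid's front lower edge, 206 in front (-x) of the hinge line; the lid is a grey steel panel 206 x 246 x 10.
- lid (a joint): opening angle of the lid in rad: 0 shut, grows as the front edge rises; 0.15 is 30 mm at the front edge. The rubber rim seal grips for the first 7 mm or so of front-edge travel: about 15 to 20 N straight up at the handle is needed at once (lid's weight included), and less as it rises. Freed, the lid (about 0.5 kg, 2 to 4 N at the handle) swings freely on its hinge and, if let go, falls back and rests on the seal lip at about 0.08 rad (16 mm), which is not held.
- handle (a point): centre of the lid's handle: a round steel bar, 12 diameter, 116 long along the box's y, on two 10 mm posts 50 either side of this point; 34 above the lid's top (154 above the bench when shut). It lies 172 in front (-x) of the hinge line and 44 above it when shut; it turns with the lid and can be gripped across from above.
- hinge (a point): middle of the hinge line, at the box's far upper edge, 110 above the bench; axes as the box's.
- tray_in (a point): middle of the shallow aluminium tray's inner floor, 192 (its x) x 162 (its y) inside, walls 22 high from the bench, 4 thick, floor 4 thick; fixed. It stands to the left or the right of the box. A flat bar lies across its far (+x) end; the free floor is from 95 short of this point in -x to about 45 past it in +x.
- rod_can: round grey canister with a black cap, 110 foot diameter, 155 tall, fixed, on the side of the box where the tray is not; leave alone
- flat_bar: flat steel bar with a weld bead, 30 x 110 x 8, lying in the tray near its far (+x) end; leave alone (origin: centre of underside)
- chip_hammer: chipping hammer lying on the bench; leave alone
- wire_brush: wire brush lying on the bench; leave alone
- spanner: spanner lying on the bench; leave alone
- round_stub: upright steel bar stub, 36 diameter, 50 tall; leave alone
- angle_piece: steel L-piece, 70 x 50 foot with a 56 tall flange; leave alone
- spatter_can: plain aluminium spray can, 56 diameter, 150 tall; leave alone
- tee: the same T-piece as tee_center; origin at the centre of its underside
- tray: the same tray as tray_in; origin at the centre of its underside
Not all that is in view belongs to the job. Leave any red look-alike of the tee alone.

How it is judged (in metres and radians):
On the way, in this order (a step that is already met when the one before it is completed fails the run):
1. the T-piece stands upright on the tray's floor, released, the lid still shut (x of tee_center in the frame of tray_in between -0.08 and 0.08 m and y of tee_center in the frame of tray_in between -0.07 and 0.07 m and z of tee_center in the frame of tray_in below 0.032 m and angle between tee_center's own z axis and vertical below 0.1 rad and contact force between tee and the fingers below 0.2 N and value of joint lid below 0.03 rad), for 0.3 s.
2. the lid has broken free of its seal and is held ajar by the fingers (value of joint lid between 0.1 and 0.23 rad and contact force between the fingers and lid above 1 N), for 0.3 s.
At the end, for the whole second after the job is handed in: The fingers still hold the lid (over 1 N of contact), still, at 0.10 to 0.23 rad (about 20 to 46 mm at the front edge); the T-piece stands upright (within 0.1 rad), at rest and released on the tray's floor, its centre within 80 mm in x and 70 mm in y of the tray's middle (all of step 2 and velocity of joint lid between -0.05 and 0.05 rad/s and contact force between lid and tee below 0.2 N and x of tee_center in the frame of tray_in between -0.08 and 0.08 m and y of tee_center in the frame of tray_in between -0.07 and 0.07 m and z of tee_center in the frame of tray_in below 0.032 m and angle between tee_center's own z axis and vertical below 0.1 rad and contact force between tee and the fingers below 0.2 N and linear speed of tee below 0.02 m/s); the arm keeps its last pose, push and grip.
It fails at once if the lid is thrown open (beyond 0.45 rad, about 90 mm at the front edge) (value of joint lid above 0.45 rad).
It fails at once if the lid is lifted with the T-piece still on it (value of joint lid above 0.04 rad and contact force between tee and lid above 0.2 N).
It fails at once if the T-piece is tipped over (angle between tee_center's own z axis and vertical above 0.9 rad).
It fails at once if the T-piece is dropped (falls free, faster than 0.5 m/s) (linear speed of tee above 0.5 m/s and contact force between tee and the fingers below 0.2 N).
It fails at once if a bystander is disturbed (moved by more than 25 mm) (distance of any of flat_bar, chip_hammer, wire_brush, spanner, round_stub, angle_piece, spatter_can from where it was at the start of the episode above 0.025 m).
It also fails if it takes over 48 s, if anything falls off the work surface, if the arm or the gripper's body presses on something with over 40 N, if the wrist force passes 120 N, or if a joint passes its speed limit or range.

ROBOT

A 6-joint arm with a two-finger parallel gripper is mounted at the origin on the work surface. World frame = base frame: x ahead of the robot, y to its left, z up, the work surface at z = 0. Lengths are in mm, angles in degrees, forces in N, time in s.
With the tool pointing down it reaches from about 300 to 850 mm from the base axis. Payload 4.2 kg.
Tool frame: the origin (TCP) lies at the very end of the fingers, on their centre line; the grasp point (between the pads) lies 19 mm behind it; x points along the fingers, z is the direction in which the jaws open and shut, and the axes are right-handed (so a half turn about x gives the same grasp; the last joint's range is limited). The gripper opens to 91 mm and grips with 3 to 60 N. Pads are 32 mm wide; open, the fingers measure 118 mm over their backs; the gripper's body (76 mm by 178 mm) begins 60 mm behind the grasp point.
Start: joints at [-69.672, 18.312, 89.639, -0, 72.044, -1.146], TCP at [210.504, -535.099, 213.976] pointing down, gripper open.
Joint ranges: [-177.97, 177.97], [-48.28, 115.42], [12.27, 149.76], [-77.06, 257.06], [2.81, 150.46], [-146.56, 146.56]. Speed limits (degrees/s): [147.25, 147.25, 180, 180, 180, 180].

INTERFACE

Orientations are given as [roll, pitch, yaw] about the fixed x, y, z axes, in that order (R = Rz(yaw) Ry(pitch) Rx(roll)).
In Python, from workcell import state, grab_frame, camera_info, env, search_frame, place_of gives the robot as it stands.
- The arm moves only by the tool drive_tool, never from a script. Its argument "plan" is a list of rows, each a list of 7 numbers: the turn, a rotation vector about the world's x, y, z in degrees, then the shift along the world's x, y, z in mm, then the finger opening in mm, from 0 to 91.2. In form: [[wx, wy, wz, dx, dy, dz, jaw], ...]. A call has 1 to 10 rows; each row is the pose to reach, as a shift and turn from the pose measured when the call began; what a row does not reach only later rows make up. A row lasts 1/8 s, in which the tool goes at most 62.5 mm and 10.7 degrees, less where a joint would pass 70% of its speed; a pose out of reach is approached as far as the arm can. A call with a gripper value outside its range is refused whole. The fingers move at their own pace and stop on an object; "grip_force" is the grip in N (left out, the last holds). Time passes only in rows, so rows that repeat a pose let the fingers close. It gives the time, the measured TCP pose, the force and the opening at its end, in the units of the state.
- state(): the state, without advancing time (a new reading comes with each control period).
- grab_frame(name): name is "scene" or "top" or "wrist"; returns the picture (480x640x3 uint8, red, green, blue); there is no depth.
- camera_info(name): a dict with "intrinsics" (3x3 intrinsics, pixels), "k1" (the pictures are not rectified: a ray, as slopes to the right and down, at radius r is drawn at 1 + k1 r^2 times it, then the intrinsics apply), "origin" and "orientation" of the camera in the world; the wrist camera has in their place "hand_eye" (4x4, takes a point from camera to tool coordinates, whose origin is the TCP and whose axes are the tool frame's). Camera axes: x right, y down, z forward; pixel columns grow to the right and rows downward; lengths in mm; the calibration is good to about 2 mm. A picture is of the moment at which its call begins: read the wrist's pose just before it. camera_info takes no time and is no camera call.
- env.job_done(): hands the job in, once; it reports no verdict.
Trained networks look in the newest picture that a camera, given by its name, has taken for a name from the list of things; names that differ only in an ending like _2 or _b are one class to them, and where a whole thing is asked for, a point or a joint stands for the part that bears it (a point fixed in the world has none). Each returns a list of dicts, best first, with "p" (0 to 1); they miss things now and then, are a little off and sometimes report something else, mostly with a low value. They report only what shows in the picture. A call takes as long as a camera call. They do not tell look-alikes from the thing itself.
- search_frame(camera, label): "rect" ([left, top, right, bottom] as shares, 0 to 1, of the picture: columns of its width, rows of its height, round what is visible of it).
- place_of(camera, label): "location" ([column, row] as shares, 0 to 1, of the picture: columns of its width, rows of its height: a listed point, or the origin of a listed thing).
The state is a dict: "time_s": time; "qpos": joint angles; "qvel": joint speeds; "effort": joint torques, N m; "ee_pos": TCP position; "ee_rot": TCP orientation; "force": force on the tool from outside, world axes, zero at the start; "torque": the same for the moment, N m; "gripper_width": finger opening in mm.
Only numpy, scipy, OpenCV 4.12 (cv2) and the standard library are available. Lean on these libraries where they do the work, as an engineer would, in place of code of your own. Each camera call takes 0.05 s, during which the arm holds its last target. There are 200 camera calls.

## Working session

There is one attempt and no reset: what is moved stays moved. The work goes in short steps, Python scripts to look and compute and a tool call to move; the robot and the scene stay as the last step left them, time stands still between calls to the robot, and variables do not carry over. Pictures are saved under pics/ and viewed, about 8 in all and at most 12, crops included, and the job is handed in when it is done.

Besides the shell and the picture viewer there is one more tool, called after "Request:" as name([rows], argument=value, ...), one row to a line, values as JSON. drive_tool: Moves the arm, as the interface text tells. Its arguments: {"type":"object","properties":{"plan":{"type":"array"},"grip_force":{"type":"number"}},"required":["plan"]}

```bash
mkdir -p pics; cat > h.py <<'E'
import numpy as np, cv2
from scipy.spatial.transform import Rotation as R
from workcell import state, grab_frame, camera_info, env, search_frame, place_of
def cam(name):
    c=camera_info(name); K=np.array(c["intrinsics"])
    if "hand_eye" in c:
        s=state(); T=np.eye(4); T[:3,:3]=R.from_euler('xyz',s["ee_rot"],degrees=True).as_matrix(); T[:3,3]=s["ee_pos"]
        T=T@np.array(c["hand_eye"]); return K,c["k1"],T[:3,3],T[:3,:3]
    return K,c["k1"],np.array(c["origin"]),c["orientation"]
def ray(cm,u,v):
    K,k1,o,M=cm
    d=np.array([(u-K[0,2])/K[0,0],(v-K[1,2])/K[1,1]]); p=d.copy()
    for _ in range(20): p=d/(1+k1*(p@p))
    return np.array(o),np.array(M)@np.r_[p,1]
def atz(cm,u,v,z):
    o,d=ray(cm,u,v); return o+d*(z-o[2])/d[2]
def save(name,img): cv2.imwrite("pics/"+name,cv2.cvtColor(img,cv2.COLOR_RGB2BGR))
E
python3 - <<'E'
from h import *
print(state()); 
for n in ("scene","top"):
    c=camera_info(n); print(n,c)
    im=grab_frame(n); save(n+"0.png",im)
E
```

```text
{'time_s': 0.0, 'qpos': array([-6.96709326e+01,  1.83531715e+01,  8.97076630e+01, -7.61650198e-04,
        7.20428058e+01, -1.14622632e+00]), 'qvel': array([-0.03847954, -0.10124719,  0.06202652, -0.00140788, -0.01139224,
        0.08140775]), 'effort': array([ 1.16089272e-03, -4.12460268e+01, -2.31970274e+01,  7.26148998e-02,
        4.54123376e-02, -1.35059254e-04]), 'ee_pos': array([ 210.32441735, -534.60575649,  213.09641856]), 'ee_rot': array([179.25408593,  89.89635716, 110.72961514]), 'force': array([ 0.14340616, -1.08430017, -0.20843254]), 'torque': array([-0.01275019, -0.00398136, -0.00390672]), 'gripper_width': 91.30601922727222}
scene {'intrinsics': array([[539.54483635,   0.        , 326.34090953],
       [  0.        , 539.54483635, 240.69881763],
       [  0.        ,   0.        ,   1.        ]]), 'k1': -0.06134776505256632, 'origin': array([1188.95459754,  555.72614303,  836.65023692]), 'orientation': array([-127.846983  ,   -1.08100566,  132.74299051])}
top {'intrinsics': array([[519.83995726,   0.        , 327.34813051],
       [  0.        , 519.83995726, 237.99710734],
       [  0.        ,   0.        ,   1.        ]]), 'k1': 0.025138975807055923, 'origin': array([ 269.00897411,  -40.47675388, 1344.73626244]), 'orientation': array([-1.67844008e+02,  1.70744471e-02, -8.71904753e+01])}
```

```bash
sed -i 's/return K,c\["k1"\],np.array(c\["origin"\]),c\["orientation"\]/return K,c["k1"],np.array(c["origin"]),R.from_euler("xyz",c["orientation"],degrees=True).as_matrix()/' h.py
python3 - <<'E'
from h import *
hs={"tee_center":148,"handle":154,"hinge":110,"lid_front":110,"tray_in":4,"flat_bar":4,"box":0,"rod_can":0,"tray":0}
for n in ("top","scene"):
    cm=cam(n); grab_frame(n)
    for l,z in hs.items():
        for r in place_of(n,l)[:3]:
            u,v=r["location"]; u*=640; v*=480
            print(n,l,round(r["p"],2),round(u),round(v),atz(cm,u,v,z).round(0)[:2])
E
```

```text
top tee_center 0.82 406 221 [ 578. -211.]
top tee_center 0.69 247 326 [312. 145.]
top tee_center 0.64 319 206 [604.  -4.]
top handle 0.61 327 246 [507. -28.]
top hinge 0.65 317 180 [682.   5.]
top hinge 0.21 429 172 [ 716. -272.]
top hinge 0.18 450 289 [ 425. -325.]
top lid_front 0.63 324 264 [471. -22.]
top tray_in 0.59 178 267 [461. 359.]
top tray_in 0.19 320 202 [654.  -1.]
top flat_bar 0.81 186 243 [527. 344.]
top box 0.96 323 232 [575. -13.]
top box 0.19 318 212 [627.   1.]
top rod_can 0.77 450 288 [ 442. -349.]
top rod_can 0.26 185 242 [529. 349.]
top tray 0.95 177 265 [467. 362.]
top tray 0.61 476 218 [ 631. -417.]
scene tee_center 0.93 313 262 [597.  -9.]
scene tee_center 0.92 456 277 [439. 222.]
scene tee_center 0.83 240 260 [ 695. -116.]
scene handle 0.97 336 235 [506. -30.]
scene handle 0.65 434 314 [558. 249.]
scene hinge 0.79 291 296 [669.   1.]
scene lid_front 0.6 346 247 [479. -25.]
scene tray_in 0.67 496 374 [470. 362.]
scene box 0.84 319 307 [571. -15.]
scene rod_can 0.78 256 221 [ 456. -355.]
scene rod_can 0.73 414 453 [714. 342.]
scene tray 0.72 497 373 [464. 361.]
```

View pics/top0.png

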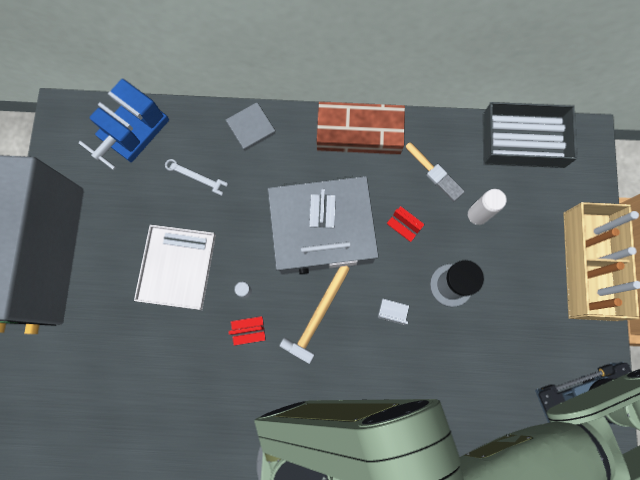

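View pics/scene0.png

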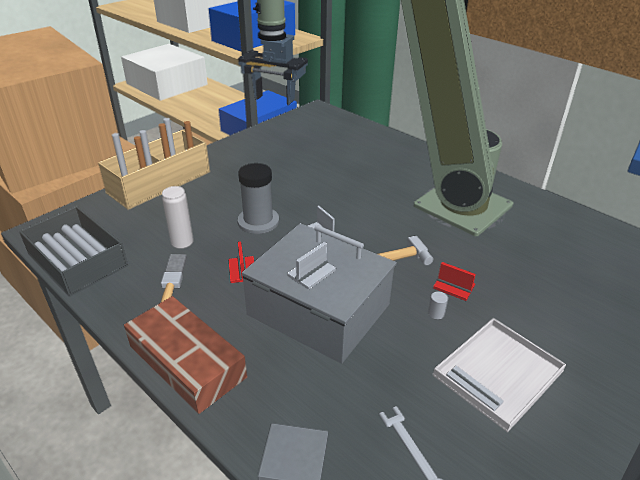

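```bash
python3 - <<'E'
from h import *
im=grab_frame("top"); a=cv2.resize(im[170:280,260:385],None,fx=5,fy=5,interpolation=cv2.INTER_CUBIC)
save("crop1.png",a)
s=grab_frame("scene")
for n,l in (("top","tray"),("top","tee")): print(l,[(r["rect"],r["p"]) for r in search_frame(n,l)[:3]])
E
```

```text
tray [([0.2114, 0.4648, 0.3375, 0.6502], 0.81)]
tee [([0.6062, 0.4279, 0.6633, 0.5015], 0.62), ([0.4798, 0.3929, 0.5264, 0.4694], 0.56), ([0.2114, 0.4681, 0.3366, 0.6427], 0.19)]
```

View pics/crop1.png

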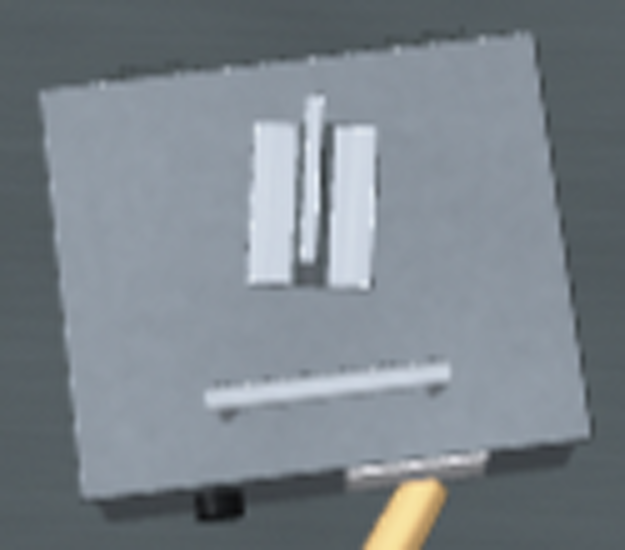

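```bash
python3 - <<'E'
from h import *
cm=cam("top"); f=lambda x,y,z:atz(cm,(x+.5)/5-.5+260,(y+.5)/5-.5+170,z)[:2]
def seg(n,a,b): print(n,"mid",((a+b)/2).round(1),"len",np.linalg.norm(b-a).round(1),"ang",np.degrees(np.arctan2(*(b-a)[::-1])).round(1))
seg("web",f(308,264,176),f(316,96,176))
c=[f(*p,128) for p in((257,122),(377,127),(370,288),(248,284))]; print("foot",np.mean(c,0).round(1)); seg("L",c[3],c[0]);seg("R",c[2],c[1]);seg("front",c[2],c[3])
seg("handle",f(450,371,158),f(207,399,158))
l=[f(*p,120) for p in((40,92),(532,33),(590,435),(84,497))]; print("lid",np.mean(l,0).round(1)); seg("Lf",l[2],l[3]);seg("Lb",l[1],l[0]);seg("Ll",l[3],l[0])
t=[atz(cm,*p,22)[:2] for p in((149,225),(215,232),(202,310),(135,301))]; print("tray",np.mean(t,0).round(1)); seg("tl",t[3],t[0]);seg("tr",t[2],t[1]);seg("tb",t[1],t[0])
print(state()["ee_rot"],R.from_euler('xyz',state()["ee_rot"],degrees=True).as_matrix().round(2), state()["time_s"])
E
```

```text
web mid [597.3 -11.6] len 81.3 ang 0.3
foot [598.1 -11.5]
L mid [597.8  17.8] len 81.3 ang 0.1
R mid [598.4 -40.8] len 80.7 ang 0.2
front mid [557.6 -11.6] len 58.7 ang 90.9
handle mid [503.6 -23.9] len 113.8 ang 99.5
lid [572.1 -12.1]
Lf mid [472.1 -29.6] len 243.2 ang 99.9
Lb mid [672.1   5.4] len 244.4 ang 100.0
Ll mid [551.1 108. ] len 202.9 ang 10.1
tray [460.1 359.9]
tl mid [466.3 446. ] len 198.7 ang -3.2
tr mid [453.8 273.9] len 203.2 ang -3.8
tb mid [560.3 353.8] len 173.6 ang 86.6
[ -6.85056946  89.99495331 -75.37687004] [[ 0.    0.93  0.37]
 [-0.    0.37 -0.93]
 [-1.   -0.    0.  ]] 1.3
```

The tee on the lid is the grey one, top pixel (319,206), at about (598,-11). The red ones at (406,222) and (247,326) lie on the bench, so they are look-alikes. The enlarged crop confirms a grey tee on the lid with its web up, along world x. I'm moving over it now.

Request:
drive_tool([
  [0,0,-3,16,21,10,90],
  [0,0,-8,47,63,20,90],
  [0,0,-13,82,110,30,90],
  [0,0,-18,118,160,30,90],
  [0,0,-21.5,155,209,30,90],
  [0,0,-21.5,192,259,30,90],
  [0,0,-21.5,229,309,30,90],
  [0,0,-21.5,266,358,30,90],
  [0,0,-21.5,303,408,30,90],
  [0,0,-21.5,335,452,30,90],
], grip_force=40)

```text
time_s: 2.55
ee_pos: [546.6, -81.1, 244.1]
ee_rot: [59.8, 90.0, -30.1]
force: [0.8, -0.3, 0.9]
gripper_width: 90.4
```

Request:
drive_tool([
  [0,0,0,25,34,0,90],
  [0,0,0,41,56,0,90],
  [0,0,0,49,67,0,90],
  [0,0,0,51,70,-15,90],
  [0,0,0,51,70,-15,90],
])

```text
time_s: 3.18
ee_pos: [596.1, -11.8, 227.2]
ee_rot: [-81.4, 89.8, -171.4]
force: [0.1, -0.1, 0.9]
gripper_width: 90.3
```

```bash
python3 - <<'E'
from h import *
cm=cam("wrist"); im=grab_frame("wrist"); save("w1.png",im); print(state()["ee_pos"],state()["force"])
for l,z in(("tee_center",148),("handle",154)):
  for r in place_of("wrist",l)[:2]:
    u,v=np.array(r["location"])*[640,480]; print(l,r["p"],u,v,atz(cm,u,v,z).round(1))
E
```

```text
[596.54090137 -11.95043765 228.05348684] [0.87106617 0.13813876 0.26980233]
tee_center 0.95 322.36800000000005 248.01600000000002 [598.7 -14.6 148. ]
tee_center 0.81 517.504 214.99200000000002 [ 624.  -159.4  148. ]
handle 0.71 332.60800000000006 361.296 [505.2 -23.1 154. ]
```

View pics/w1.png

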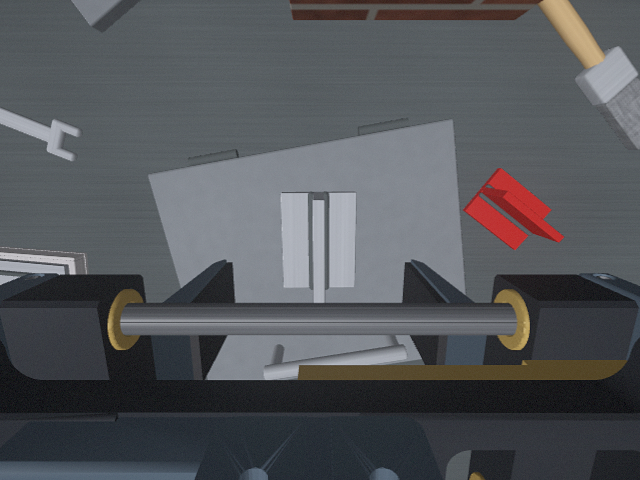

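The web sits centred between the fingers, at column 320 against a finger midpoint of 318. Its angle is right, so I'm descending to grip.

Request:
drive_tool([
  [0,0,0,1,-1,-30,60],
  [0,0,0,1,-1,-62,45],
  [0,0,0,1,-1,-82,30],
  [0,0,0,1,-1,-87,20],
  [0,0,0,1,-1,-87,0],
  [0,0,0,1,-1,-87,0],
  [0,0,0,1,-1,-87,0],
])

```text
time_s: 4.2
ee_pos: [598.7, -13.0, 143.1]
ee_rot: [74.3, 89.9, -15.8]
force: [0.9, 0.2, 0.2]
gripper_width: 23.0
```

Request:
drive_tool([
  [0,0,0,0,0,0,0],
  [0,0,0,0,0,0,0],
  [0,0,0,0,0,0,0],
  [0,0,0,0,0,0,0],
])

```text
time_s: 4.7
ee_pos: [599.1, -12.6, 143.6]
ee_rot: [92.7, 89.8, 2.6]
force: [-0.2, 2.7, 4.6]
gripper_width: 7.7
```

Request:
drive_tool([
  [0,0,0,0,0,12,0],
  [0,0,0,0,0,40,0],
  [0,0,0,0,8,70,0],
  [0,0,0,-8,28,80,0],
  [0,0,0,-25,62,80,0],
  [0,0,0,-45,105,80,0],
  [0,0,0,-66,152,80,0],
  [0,0,0,-87,200,80,0],
  [0,0,0,-107,248,75,0],
  [0,0,0,-126,292,60,0],
])

```text
time_s: 5.95
ee_pos: [470.9, 281.2, 202.9]
ee_rot: [85.1, 89.9, -4.9]
force: [0.3, -0.6, -5.6]
gripper_width: 8.1
```

Request:
drive_tool([
  [0,0,0,-18,41,-25,0],
  [0,0,0,-29,66,-50,0],
  [0,0,0,-34,79,-75,0],
  [0,0,0,-35,82,-95,0],
  [0,0,0,-35,82,-100,0],
  [0,0,0,-35,82,-100,0],
])

```text
time_s: 6.7
ee_pos: [435.3, 363.0, 102.6]
ee_rot: [47.1, 89.9, -42.9]
force: [0.6, -0.3, -5.8]
gripper_width: 8.0
```

```bash
python3 - <<'E'
from h import *
im=grab_frame("top"); s=state(); print(s["ee_pos"],s["ee_rot"],s["force"],s["gripper_width"],s["qpos"])
w=grab_frame("wrist")
save("c2.png",np.hstack([cv2.resize(w,(400,300)),cv2.resize(im[200:330,100:273],(400,300))]))
E
```

```text
[435.91961926 363.25563433 103.29570702] [87.96183114 89.8473081  -2.0386887 ] [ 0.39015134 -0.79176395 -5.23478557] 7.895934370757247 [ 3.87024248e+01  2.28262681e+01  9.99265132e+01 -1.18646102e-01
  5.71315851e+01  1.28767235e+02]
```

View pics/c2.png

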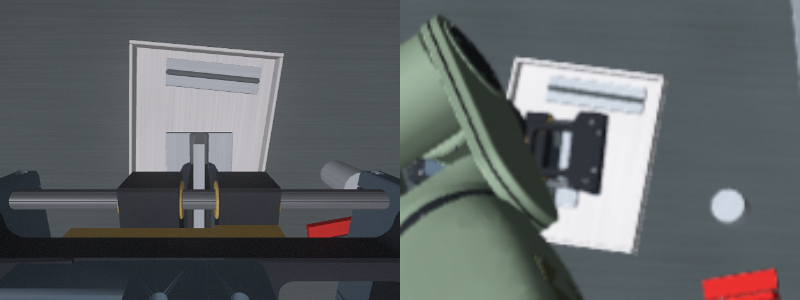

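The tee hangs upright over the free floor, clear of the flat bar. Lowering gently.

Request:
drive_tool([
  [0,0,0,0,0,-20,0],
  [0,0,0,0,0,-45,0],
  [0,0,0,0,0,-62,0],
  [0,0,0,0,0,-70,0],
  [0,0,0,0,0,-73,0],
  [0,0,0,0,0,-75,0],
  [0,0,0,0,0,-75,0],
])

```text
time_s: 7.68
ee_pos: [436.6, 363.6, 29.2]
ee_rot: [105.3, 89.7, 15.3]
force: [0.4, 0.8, -4.8]
gripper_width: 7.5
```

Request:
drive_tool([
  [0,0,0,0,0,-1,0],
  [0,0,0,0,0,-2,0],
  [0,0,0,0,0,-3,0],
  [0,0,0,0,0,-3,0],
])

```text
time_s: 8.18
ee_pos: [436.9, 363.8, 27.7]
ee_rot: [110.4, 89.7, 20.4]
force: [-1.4, -1.4, 6.4]
gripper_width: 7.5
```

Contact: the vertical force went from -5 to +6 N. Releasing, then going up.

Request:
drive_tool([
  [0,0,0,0,0,0,12],
  [0,0,0,0,0,0,25],
  [0,0,0,0,0,0,35],
  [0,0,0,0,0,2,35],
  [0,0,0,0,0,20,35],
  [0,0,0,0,0,55,35],
  [0,0,0,0,0,105,35],
  [0,0,0,0,0,150,40],
  [0,0,0,0,0,170,50],
  [0,0,0,0,0,175,50],
])

```text
time_s: 9.43
ee_pos: [437.4, 364.3, 204.3]
ee_rot: [117.0, 89.5, 27.0]
force: [0.1, -0.3, -0.8]
gripper_width: 50.1
```

```bash
python3 - <<'E'
from h import *
cm=cam("wrist"); im=grab_frame("wrist"); save("w3.png",im); s=state(); print(s["ee_pos"],s["force"],s["gripper_width"],s["time_s"])
for l,z in(("tee_center",32),("tray_in",4)):
  for r in place_of("wrist",l)[:2]:
    u,v=np.array(r["location"])*[640,480]; print(l,r["p"],u,v,atz(cm,u,v,z).round(1))
E
```

```text
[437.09093686 364.03382246 203.61660297] [-0.50660596 -0.05720686  0.09693677] 50.271759122134334 9.475
tee_center 0.58 320.89599999999996 227.08800000000002 [439.4 362.5  32. ]
```

View pics/w3.png

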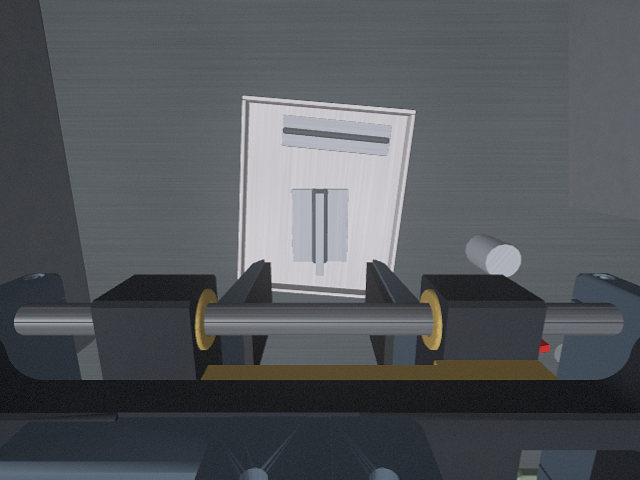

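The tee stands upright in the tray, centred near pixel (320,225), released, about 22 mm short of the tray's middle. Next is the handle.

Request:
drive_tool([
  [0,0,8,3,-18,10,50],
  [0,0,18,10,-56,20,50],
  [0,0,28,17,-98,20,50],
  [0,0,38,24,-140,20,50],
  [0,0,48,31,-182,20,50],
  [0,0,58,38,-224,20,50],
  [0,0,68,46,-266,20,50],
  [0,0,78,53,-308,20,50],
  [0,0,88,60,-345,20,50],
  [0,0,95,64,-370,20,50],
])

```text
time_s: 10.82
ee_pos: [499.9, -8.2, 220.1]
ee_rot: [134.5, 89.7, 139.6]
force: [-0.2, 0.5, -0.2]
gripper_width: 49.5
```

Request:
drive_tool([
  [0,0,3,2,-10,0,50],
  [0,0,5,3,-18,0,50],
  [0,0,5,3,-18,0,50],
])

```text
time_s: 11.2
ee_pos: [502.2, -26.5, 218.6]
ee_rot: [144.9, 89.5, 154.9]
force: [-0.4, 0.4, -0.5]
gripper_width: 50.0
```

```bash
python3 - <<'E'
from h import *
cm=cam("wrist"); im=grab_frame("wrist"); save("w4.png",im); s=state(); print(s["ee_pos"],s["ee_rot"],s["force"],s["qpos"])
for l,z in(("handle",154),("lid_front",110),("hinge",110)):
  for r in place_of("wrist",l)[:2]:
    u,v=np.array(r["location"])*[640,480]; print(l,r["p"],u,v,atz(cm,u,v,z).round(1))
E
```

```text
[502.30353162 -26.12255493 218.87405398] [142.63482156  89.55140044 152.7252133 ] [-0.29870048 -0.18771627  0.35756304] [ -4.40350399  11.84181397  97.96051076   0.18483474  70.61110072
 -14.55588595]
handle 0.61 322.688 253.67999999999998 [504.6 -23.  154. ]
lid_front 0.89 279.872 243.504 [469.7 -32.4 110. ]
hinge 0.76 528.192 242.976 [676.1   5.1 110. ]
```

View pics/w4.png

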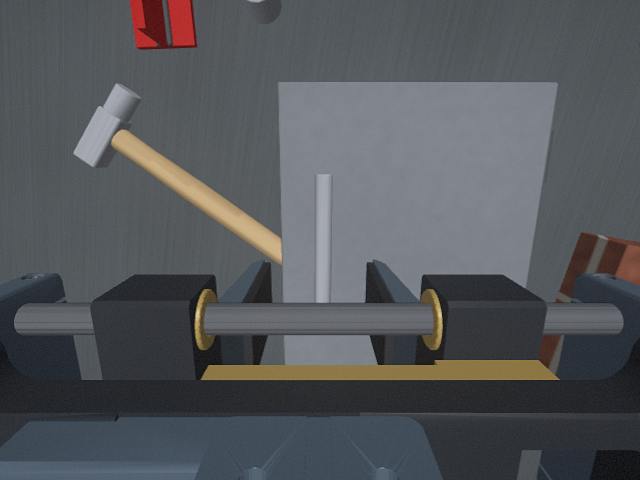

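The bar is parallel to the pads and centred, column 323 against 319. Descending and gripping.

Request:
drive_tool([
  [0,0,0,1,1,-25,50],
  [0,0,0,2,2,-55,50],
  [0,0,0,2,2,-75,45],
  [0,0,0,2,2,-82,40],
  [0,0,0,2,2,-82,25],
  [0,0,0,2,2,-82,0],
  [0,0,0,2,2,-82,0],
  [0,0,0,2,2,-82,0],
  [0,0,0,2,2,-82,0],
  [0,0,0,2,2,-82,0],
], grip_force=55)

```text
time_s: 12.65
ee_pos: [504.4, -23.9, 138.4]
ee_rot: [139.0, 89.6, 149.2]
force: [-3.2, -0.7, 5.1]
gripper_width: 10.9
```

Request:
drive_tool([
  [0,0,0,0,0,0,0],
  [0,0,0,0,0,0,0],
  [0,0,0,0.3,0,1.5,0],
  [0,0,0,0.6,0.1,3,0],
  [0,0,0,1,0.2,4.5,0],
  [0,0,0,1.6,0.3,6,0],
  [0,0,0,2,0.4,7.5,0],
  [0,0,0,2.5,0.4,9,0],
  [0,0,0,2.5,0.4,9,0],
])

```text
time_s: 13.78
ee_pos: [507.3, -23.4, 148.7]
ee_rot: [128.1, 89.7, 138.2]
force: [-1.4, -0.0, -0.7]
gripper_width: 11.0
```

Request:
drive_tool([
  [0,0,0,0.7,0.1,2,0],
  [0,0,0,1.4,0.2,4,0],
  [0,0,0,2.1,0.4,6,0],
  [0,0,0,2.8,0.5,8,0],
  [0,0,0,3.5,0.6,10,0],
  [0,0,0,4.2,0.7,12,0],
  [0,0,0,4.9,0.8,14,0],
  [0,0,0,5.6,0.9,16,0],
  [0,0,0,5.6,0.9,16,0],
])

```text
time_s: 14.9
ee_pos: [513.1, -22.4, 164.9]
ee_rot: [123.4, 89.7, 133.5]
force: [0.1, 0.1, -4.8]
gripper_width: 10.6
```

```bash
python3 - <<'E'
from h import *
w=grab_frame("scene"); s=state(); print(s["ee_pos"],s["force"],s["gripper_width"],s["time_s"])
for l in ("handle","lid_front","tee_center"): print(l,[(np.array(r["location"])*[640,480],r["p"]) for r in place_of("scene",l)[:2]])
t=grab_frame("top")
save("s5.png",np.hstack([cv2.resize(w[190:370,220:420],(600,540))]))
E
```

```text
[513.00361027 -22.43697601 164.82396652] [ 0.78472324  0.33031896 -5.21538179] 10.75917458230091 14.95
handle [(array([333.888, 228.192]), 0.94), (array([346.112, 237.504]), 0.47)]
lid_front [(array([347.712, 236.592]), 0.9)]
tee_center [(array([456.   , 277.104]), 0.75), (array([511.68 , 357.024]), 0.69)]
```

View pics/s5.png

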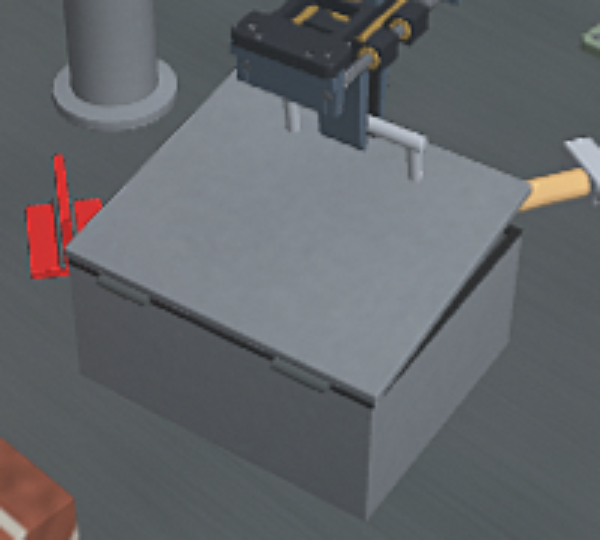

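The lid is clearly ajar and gripped. The front edge rose about 10 px, roughly 30 mm, which agrees with the 26 mm rise of the handle (about 0.155 rad). I'll hold it briefly before handing in.

Request:
drive_tool([
  [0,0,0,0,0,0,0],
  [0,0,0,0,0,0,0],
  [0,0,0,0,0,0,0],
  [0,0,0,0,0,0,0],
])

```text
time_s: 15.65
ee_pos: [513.0, -22.4, 164.7]
ee_rot: [125.0, 89.7, 135.2]
force: [0.8, 0.1, -5.8]
gripper_width: 10.4
```

```bash
python3 - <<'E'
from h import *
s=state(); print(s["ee_pos"],s["force"],s["gripper_width"],np.abs(s["qvel"]).max())
env.job_done()
E
```

```text
[512.97203001 -22.4495352  164.72126585] [ 0.75584973  0.13876806 -5.78582517] 10.395800301747766 0.09379480429332072
the job is handed in; nothing more can be done
```

I moved the grey T-piece from the lid to the tray, then broke the lid free of its seal. I handed the job in at about 15.7 s with the gripper still holding the lid ajar; no verdict is reported.

- **T-piece:** it was lowered until it touched the floor and then released. The wrist picture taken afterwards shows it upright on the free floor, about 22 mm short of the tray's middle and clear of the flat bar.
- **Lid:** the handle rose 26 mm, which puts the lid at about 0.155 rad. The scene picture agrees, with the front edge up roughly 30 mm. At the end the arm was still, carrying about 5.8 N. That is more than the 2–4 N expected for the free lid.
- **Grip reading:** the fingers read 10.4 mm on the 12 mm bar, slightly under its diameter. The T-piece's 8 mm web also read a little low, at 7.5–8.1 mm, but by less. The picture showed the bar still held, so I took this as sensor offset.
- **Other objects:** I saw nothing disturbed in the pictures, but I did not measure the bystanders' positions again.

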